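# Wedge the spring catch open and take out the slip stone

### The arm

A 6-joint arm with a two-finger parallel gripper is mounted at the origin on a cart in front of the work surface, level with it; the furniture and walls round the work are solid. World frame = base frame: x ahead of the robot, y to its left, z up, the work surface at z = 0. Lengths are in m, angles in rad, forces in N, time in s.
With the tool pointing down it reaches from about 0.3 to 0.775 m from the base axis. Payload 14.6 kg.
Tool frame: the origin (TCP) lies at the very end of the fingers, on their centre line; the grasp point (between the pads) lies 19 mm behind it; z points along the fingers, y is the line along which they close (so a half turn about z gives the same grasp; the last joint's range is limited). The gripper opens to 94 mm and grips with 3 to 60 N. Pads are 16 mm wide; open, the fingers measure 119 mm over their backs; the gripper's body (75 mm by 177 mm) begins 78 mm behind the grasp point.
Start: joints at [1.173, 0.3, 1.521, -0, 1.321, -0.067], TCP at [0.179, 0.52, 0.205] pointing down, gripper open.
Joint ranges: [-3.03, 3.03], [-0.79, 2.21], [0.23, 2.52], [-1.04, 4.18], [0, 3.07], [-2.55, 2.55]. Speed limits (rad/s): [2.22, 2.22, 2.57, 3.14, 3.14, 3.14].

### API

Orientations are given as [roll, pitch, yaw] about the fixed x, y, z axes, in that order (R = Rz(yaw) Ry(pitch) Rx(roll)).
In Python, from station import ctrl, cams gives the robot as it stands. The module is installed in compiled form; this text tells all that it offers.
- The arm moves only by the tool arm_command, never from a script. Its argument "plan" is a list that holds one entry, the list of rows, each a list of 7 numbers: the shift along the tool's x, y, z in fractions of the full range, 1 being 800 mm, then the turn, a rotation vector about the tool's x, y, z in shares of 360 degrees (1.0 is 360 degrees), then the closure, from -1 (fully open) to 1 (shut). A call has 1 to 12 rows; each row is the pose to reach, as a shift and turn from the pose commanded when the call began, along the tool's axes at that moment; what a row does not reach only later rows make up. A row lasts 1/10 s, in which the tool goes at most 50 mm and 8.59 degrees, less where a joint would pass 70% of its speed; a pose out of reach is approached as far as the arm can. A shift or turn number past 1, either way, is cut back to 1. A call with a gripper value outside its range is refused whole. The fingers move at their own pace and stop on an object; "squeeze" is the grip in N (left out, the last holds). Time passes only in rows, so rows that repeat a pose let the fingers close. It gives the time, the measured TCP pose, the force, the opening and the grip force at its end, in the units of the state.
- ctrl.get_obs(): the state, without advancing time (a new reading comes with each control period).
- cams.camera(name): name is "scene" or "top" or "wrist"; returns (picture, depth): 480x640x3 uint8, blue, green, red; 480x640 float32, m along the optical axis (not along the pixel's ray), 0 where there is no reading.
- cams.camera_info(name): a dict with "fx", "fy", "cx", "cy" (pixels), "world_to_cam" (4x4, takes a point from world to camera coordinates). Camera axes: x right, y down, z forward; pixel columns grow to the right and rows downward; lengths in m; the calibration is good to about 2 mm. The wrist camera is an equidistant fisheye: a pixel r from the principal point sees the ray r / f radians off the axis. A picture is of the moment at which its call begins: read the wrist's pose just before it. camera_info takes no time and is no camera call; for the wrist camera it gives the pose at the moment of the call.
- ctrl.hand_in(): hands the job in; it is judged then, once.
The state is a dict: "time_s": time; "qpos": joint angles; "joint_vel": joint speeds; "tau": joint torques, N m; "ee_pos": TCP position; "eef_rot": TCP orientation; "force": force on the tool from outside, world axes, zero at the start; "moment": the same for the moment, N m; "grip_width": finger opening in m; "grip_force": force on a finger pad.
Only numpy, scipy, OpenCV 4.12 (cv2) and the standard library are available. Lean on these libraries where they do the work, as an engineer would, in place of code of your own. Each camera call takes 0.05 s, during which the arm holds its last target. There are 200 camera calls.

### The job

The slip stone is locked in its wooden holder by a spring catch that closes again as soon as it is let go. Push the wooden wedge along the bench under an end of the catch's crossbar so that the wedge alone holds the catch open, with its nose sunk well below the deck; only then draw the stone out from under the keeper and lay it flat, same side up, in the shallow wooden tray. Leave the wedge in place propping the catch open, and leave the other things where they are.

Things in the scene. Friction and masses are not known exactly. Their poses are not given: they have to be found in the camera images.
- jig: Wooden stone holder, fixed, 72 mm wide (x), y -124 to 99 mm. Origin on the bench top, z up. The stone lies on its deck (34 mm above the bench, x -36 to 36, y -124 to 2). From y 2 to 99 two rails (x +-16 to +-32, 34 mm high) carry the catch's hinge pin (along x at y 85, z 28 mm). Keeper at the -y end.
- keeper (a point): Centre of the top of the keeper, a wooden bridge over the stone's -y end: 58.5 mm above the bench, holder y -123 to -88 mm, underside 16.5 mm above the deck, cheeks at x +-27 mm, back stop at y -115. The stone can be lifted only after it is drawn at least 20 mm towards the holder's +y.
- catch (a joint): Angle (rad) of the dark steel see-saw catch. 0 = closed: its nose, 30 mm wide, stands 12 mm above the deck in front of the stone's +y end. Lifting the crossbar on its tail makes the angle grow and sinks the nose: level with the deck at about 0.13, clear below it above 0.15 (fully open), stop at 0.24. A spring shuts it: 4 N at the crossbar closed, 5 N open.
- crossbar_end (a point): On the catch: centre of the round end, towards the holder's -x, of the crossbar, a 14 mm round steel bar along the holder's x reaching to x +-62 mm over the bare bench (this point at holder x -55, y 130, z 15 mm when closed). Bar's underside 8 mm above the bench when closed, 6.8 mm more at angle 0.15, 8 mm more at 0.18.
- nose_top (a point): Moves with the catch: middle of the upper edge of the nose's face towards the stone; 46 mm above the bench when closed, must be below 34 mm for the stone to pass.
- slip_stone: Brown slip stone, 48 mm wide (its x), 90 mm long (its y), 45 g; 14 mm thick at its -y end, 17 mm at its +y end, long edges rounded (widest 8.5 mm above the underside). Origin: centre of its underside, z up. At the start it lies along the holder's y, its -y end about 17 mm under the keeper.
- wedge: Softwood wedge lying on the bench, 99 mm long, 32 mm wide, 30 g; its top slopes evenly from 6 mm thick at the thin end to 24 mm at the thick end; friction keeps it where it is pushed. Origin: centre of its underside, z up. The thin end points to its -x, but the long centre line is turned 0.107 rad: it runs from wedge_butt to wedge_tip.
- wedge_tip (a point): Middle of the lower edge of the wedge's thin end.
- wedge_butt (a point): Middle of the lower edge of the wedge's thick end.
- tray: Shallow wooden tray, fixed, 150 mm (x) by 170 mm (y), 18 mm high, walls 6 mm, floor 6 mm thick, so its inner floor is 6 mm above the bench. Origin: centre of its underside on the bench.
- stamp_blank: Bystander: round wooden stamp blank, 66 mm across, 35 mm high, between holder and robot; origin centre of underside.
- wax_tin: Bystander: flat round tin, 73 mm across, 26 mm high, on the left at the back; origin centre of underside.
- awl: Bystander: awl with a wooden handle, 122 mm long, 32 mm high, on the right at the back; origin centre of underside.

How it is judged:
By the outcome, as a careful person would: the job done as asked, in the order asked, and still so for the second after the job is handed in, with the robot touching nothing.
It also fails if it takes over 61 s, if anything falls off the work surface, if the arm or the gripper's body presses on something with over 40 N, if the wrist force passes 120 N, or if a joint passes its speed limit or range.

## Working session

There is one attempt and no reset: what is moved stays moved. The work goes in short steps, Python scripts to look and compute and a tool call to move; the robot and the scene stay as the last step left them, time stands still between calls to the robot, and variables do not carry over. Pictures are saved under pics/ and viewed, at most 12 in all, crops included, and the job is handed in when it is done.

Besides the shell and the picture viewer there is one more tool, called after "Call:" as a command line: name --argument value ..., lists and objects as JSON in quotes. arm_command: Moves the arm, as the interface text tells. Its arguments: {"type":"object","properties":{"plan":{"type":"array"},"squeeze":{"type":"number"}},"required":["plan"]}

```bash
mkdir -p pics; cat > h.py <<'E'
import numpy as np, cv2
from station import ctrl, cams
def world(name):
    im,d=cams.camera(name); i=cams.camera_info(name)
    v,u=np.mgrid[0:480,0:640]
    P=np.stack([(u-i['cx'])/i['fx']*d,(v-i['cy'])/i['fy']*d,d,np.ones_like(d)],-1)
    W=P@np.linalg.inv(i['world_to_cam']).T
    W[d==0]=np.nan
    return im,d,W[...,:3],i
def plane(i,u,v,z):
    T=np.linalg.inv(i['world_to_cam']); r=T[:3,:3]@np.array([(u-i['cx'])/i['fx'],(v-i['cy'])/i['fy'],1]); o=T[:3,3]
    return o+r*(z-o[2])/r[2]
E
python3 - <<'E'
from h import *
for n in('scene','top'):
    im,d,W,i=world(n); cv2.imwrite(f'pics/{n}0.png',im); np.savez(f'{n}0.npz',im=im,W=W); print(n,i)
o=ctrl.get_obs();print(o)
E
```

```text
scene {'fx': 533.2012380282764, 'fy': 533.2012380282764, 'cx': 320.3971852620753, 'cy': 244.2793706860815, 'world_to_cam': array([[-0.99606215, -0.08694753,  0.01732961,  0.5515557 ],
       [-0.05215827,  0.41662922, -0.90757898,  0.10579037],
       [ 0.07169173, -0.90490896, -0.41952363,  1.37251423],
       [ 0.        ,  0.        ,  0.        ,  1.        ]])}
top {'fx': 440.37799438468124, 'fy': 440.37799438468124, 'cx': 315.81762356465595, 'cy': 243.0279388853746, 'world_to_cam': array([[ 0.01427929, -0.99989118, -0.00370501, -0.02386557],
       [-0.997555  , -0.01399222, -0.06847067,  0.5303693 ],
       [ 0.06841138,  0.00467366, -0.99764625,  1.0497326 ],
       [ 0.        ,  0.        ,  0.        ,  1.        ]])}
{'time_s': 0.1, 'qpos': array([ 1.17339026e+00,  3.00407503e-01,  1.52150408e+00, -4.94623855e-06,
        1.32072157e+00, -6.66014582e-02]), 'joint_vel': array([-0.00013988, -0.00055327, -0.00096343, -0.00088946, -0.00135743,
        0.00050239]), 'tau': array([ 2.84395028e-03, -5.32641327e+01, -3.53284585e+01,  7.10261171e-02,
        2.35156284e-02, -6.42423970e-05]), 'ee_pos': array([0.17855561, 0.5199603 , 0.20495379]), 'eef_rot': array([-3.14055414e+00, -6.44674024e-05,  2.81078924e+00]), 'force': array([-0.36018905, -0.19252266, -0.83767378]), 'moment': array([ 0.00215298, -0.02430749,  0.04034716]), 'grip_force': 0.0, 'grip_width': 0.0941715228558066}
```

View pics/top0.png

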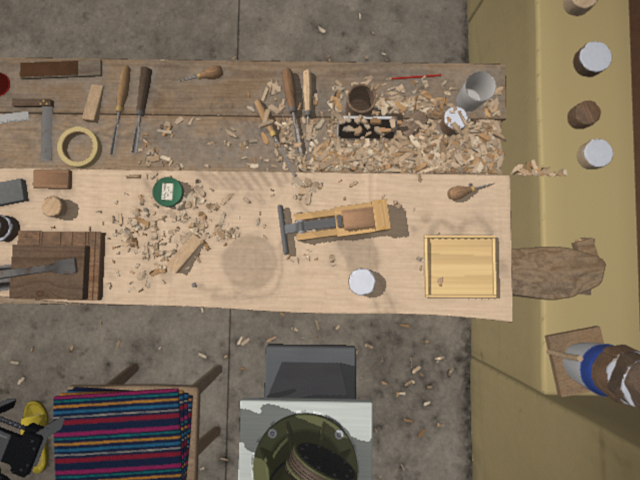

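View pics/scene0.png

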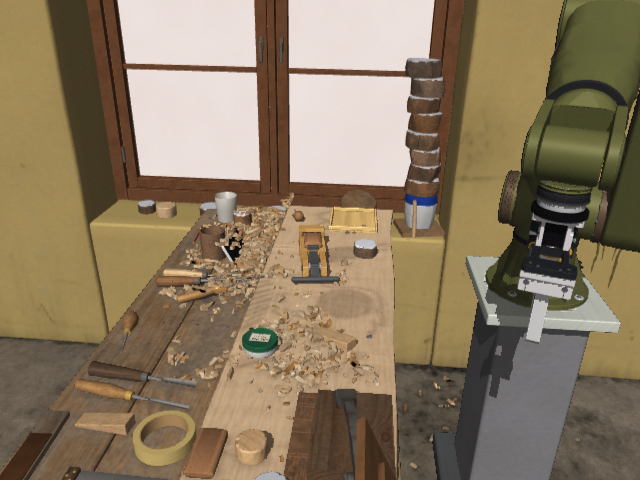

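The top view shows the crossbar at (283,207)-(287,253), the holder to (388,215), the stone at (357,217), the wedge at about (187,253) and the tray at (461,267). The stamp blank is at (362,282). Next I'll measure them.

```bash
python3 - <<'E'
from h import *
f=np.load('top0.npz'); im,W=f['im'],f['W']
c=im[165:310,140:405]; cv2.imwrite('pics/c1.png',cv2.resize(c,None,fx=3,fy=3,interpolation=cv2.INTER_CUBIC))
Z=W[...,2]
print('bench z',np.nanmedian(Z[250:290,225:270]))
def rect(name,roi,m,n=1):
    v0,v1,u0,u1=roi; M=np.zeros(Z.shape,np.uint8); M[v0:v1,u0:u1]=m[v0:v1,u0:u1]
    k,l,s,_=cv2.connectedComponentsWithStats(M); j=1+np.argmax(s[1:,4]); 
    P=W[l==j]; r=cv2.minAreaRect((P[:,:2]*1000).astype(np.float32)); print(name,s[j],'z',np.percentile(P[:,2],[5,50,95]).round(4),'mean',P.mean(0).round(4)); print(cv2.boxPoints(r).round(1).tolist()); return P
rect('wedge',(225,285,165,215),(Z>0.005))
rect('tray',(225,305,415,505),(Z>0.012))
rect('holder>28',(190,250,288,395),(Z>0.028))
rect('keeper',(190,250,340,395),(Z>0.054))
rect('stamp',(260,300,340,385),(Z>0.028))
dark=(im.max(-1)<110)
rect('bar',(195,265,270,296),dark&(Z>0.008))
hsv=cv2.cvtColor(im,cv2.COLOR_BGR2HSV); print(hsv[215,355],hsv[215,380],hsv[250,190],hsv[255,240])
E
```

```text
bench z 0.0003031110477902388
wedge [165 225  46  49 911] z [0.0059 0.0136 0.0236] mean [0.5117 0.3011 0.0141]
[[442.3999938964844, 334.3999938964844], [530.2000122070312, 219.8000030517578], [591.4000244140625, 266.70001220703125], [503.6000061035156, 381.29998779296875]]
tray [424 236  73  62 703] z [0.0135 0.0176 0.0211] mean [ 0.4738 -0.3658  0.0175]
[[404.1000061035156, -280.79998779296875], [406.6000061035156, -452.29998779296875], [554.2999877929688, -450.1000061035156], [551.9000244140625, -278.70001220703125]]
holder>28 [ 290  199  101   43 2627] z [0.0311 0.0367 0.06  ] mean [ 0.5828 -0.0812  0.0424]
[[527.7999877929688, 40.099998474121094], [563.5999755859375, -190.8000030517578], [635.2999877929688, -179.60000610351562], [599.5, 51.20000076293945]]
keeper [372 199  19  32 462] z [0.0559 0.0589 0.0622] mean [ 0.5962 -0.1676  0.0589]
[[558.2999877929688, -155.5], [563.4000244140625, -190.3000030517578], [635.2999877929688, -179.6999969482422], [630.0999755859375, -144.89999389648438]]
stamp [348 269  27  27 571] z [0.032  0.0353 0.0382] mean [ 0.4387 -0.1256  0.0352]
[[407.1000061035156, -94.69999694824219], [407.8999938964844, -156.39999389648438], [469.6000061035156, -155.60000610351562], [468.79998779296875, -93.9000015258789]]
bar [279 206  12  48 175] z [0.017  0.0216 0.0256] mean [0.5613 0.0617 0.0215]
[[504.29998779296875, 57.599998474121094], [507.29998779296875, 38.70000076293945], [622.2000122070312, 56.70000076293945], [619.2999877929688, 75.5999984741211]]
[ 13 105 168] [ 17 118 197] [ 15  85 198] [ 15  67 183]
```

View pics/c1.png

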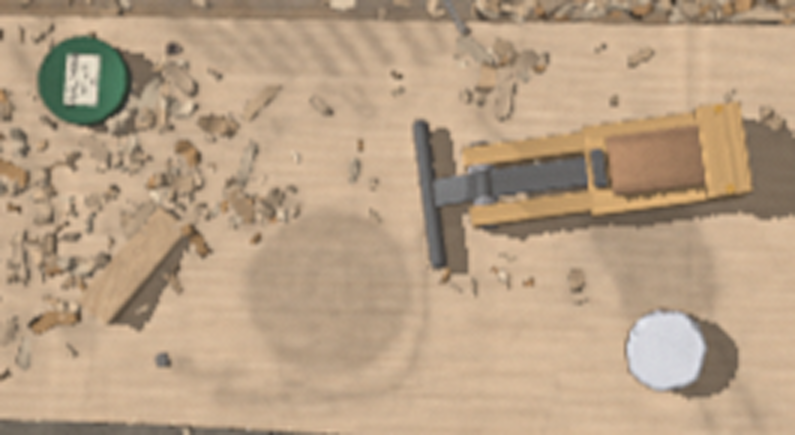

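The crop shows the wedge from (175,215) down to (97,310), the crossbar from (420,125) to (438,265), and the stone in the holder. From the corners, the holder yaw is about 0.154 and its origin is about (580.5, -62.7) mm. Next is the wedge slope.

```bash
cat >> h.py <<'E'
HO=np.array([.5805,-.0627]); HY=.154
def hol(x,y): c,s=np.cos(HY),np.sin(HY); return HO+np.array([c*x-s*y,s*x+c*y])/1000
from scipy.spatial.transform import Rotation as R
def delta(pos,yaw):
    "tool-frame shift mm and rotvec to a downward pose (half-turn free), from measured pose"
    o=ctrl.get_obs(); C=R.from_euler('xyz',o['eef_rot']); 
    for k in(0,np.pi):
        rv=(C.inv()*R.from_euler('xyz',[np.pi,0,yaw+k])).as_rotvec()
        print('shift',(C.inv().apply(np.array(pos)-o['ee_pos'])*1000).round(1),'rot',rv.round(3))
    print('at',o['ee_pos'].round(4),o['eef_rot'].round(3),'t',o['time_s'],'q',o['qpos'].round(2))
E
python3 - <<'E'
from h import *
f=np.load('top0.npz'); im,W=f['im'],f['W']; 
P=W[225:285,160:215].reshape(-1,3); P=P[(P[:,2]>.007)&(P[:,2]<.03)]
best=0
rng=np.random.default_rng(0)
for _ in range(3000):
    s=P[rng.choice(len(P),3,False)]
    try:c=np.linalg.solve(np.c_[s[:,:2],np.ones(3)],s[:,2])
    except Exception:continue
    g=np.hypot(c[0],c[1])
    if not .14<g<.23: continue
    m=abs(P@[c[0],c[1],-1]+c[2])<.0015
    if m.sum()>best: best=m.sum();bm=m
Q=P[bm]; c=np.linalg.lstsq(np.c_[Q[:,:2],np.ones(len(Q))],Q[:,2],rcond=None)[0]
a=np.arctan2(c[1],c[0]); print(best,len(P),'slope',np.hypot(*c[:2]),'uphill angle',a)
pad=np.array([np.cos(a),np.sin(a)])
r=cv2.minAreaRect((Q[:,:2]*1000).astype(np.float32)); print(r,cv2.boxPoints(r).round(1).tolist(), Q.mean(0))
box=im[225:285,165:215].copy(); cv2.imwrite('pics/w.png',cv2.resize(box,None,fx=10,fy=10,interpolation=cv2.INTER_CUBIC))
E
```

```text
353 912 slope 0.16631903773584789 uphill angle 3.032893719809577
((526.2351684570312, 305.01300048828125), (95.79841613769531, 131.15411376953125), 37.266754150390625) [[448.3999938964844, 328.20001220703125], [527.7999877929688, 223.8000030517578], [604.0999755859375, 281.79998779296875], [524.5999755859375, 386.20001220703125]] [0.50789542 0.30621688 0.01530761]
```

View pics/w.png

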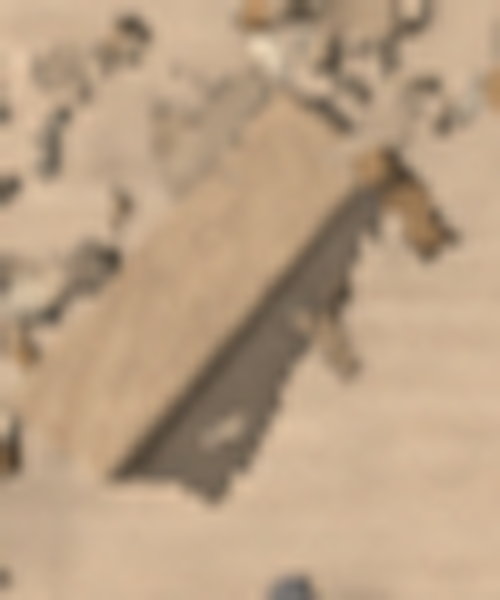

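Crop: wedge corners at about (280,95), (355,160), (115,475), (25,385). The shadow is widest at lower left, which suggests the thick end is there. I'll check the heights inside this outline.

```bash
python3 - <<'E'
from h import *
f=np.load('top0.npz'); W=f['W']; i=cams.camera_info('top')
c=np.array([[280,95],[355,160],[115,475],[25,385]])/10+[164.5,224.5]
M=np.zeros((480,640),np.uint8); cv2.fillPoly(M,[(c*16).round().astype(np.int32)],1,shift=4); M=cv2.erode(M,np.ones((5,5)))
P=W[M>0]; k=np.linalg.lstsq(np.c_[P[:,:2],np.ones(len(P))],P[:,2],rcond=None)[0]
print(len(P),'slope',np.hypot(*k[:2]),'ang',np.arctan2(k[1],k[0]))
z=[.006,.006,.024,.024]
C=np.array([plane(i,*c[j],z[j])[:2] for j in range(4)])*1000
print(C.round(1), 'lens',[np.linalg.norm(C[j]-C[(j+1)%4]).round(1) for j in range(4)])
d=(C[2]+C[3]-C[0]-C[1])/2; print('tip',C[:2].mean(0),'butt',C[2:].mean(0),'len',np.linalg.norm(d),'ang tip->butt',np.arctan2(d[1],d[0]), 'long edge angs',[np.arctan2(*(b-a)[::-1]) for a,b in((C[1],C[2]),(C[0],C[3]))])
print('z at tip/butt',[np.r_[C[a:a+2].mean(0)/1000,1]@k for a in(0,2)])
t=C[:2].mean(0);u=d/np.linalg.norm(d); g=t+82*u; print('grasp',g)
for zz in(.08,.004): delta([*g/1000,zz],np.arctan2(d[1],d[0]))
E
```

```text
219 slope 0.18430062560281799 ang 2.7051557974353293
[[549.5 287.2]
 [533.7 268.2]
 [455.7 318.6]
 [477.  341.1]] lens [np.float64(24.7), np.float64(92.9), np.float64(31.0), np.float64(90.3)]
tip [541.59913872 277.68239295] butt [466.39618634 329.87519898] len 91.54000790720252 ang tip->butt 2.5348873316661877 long edge angs [np.float64(2.5673453131026447), np.float64(2.5015100686236607)]
z at tip/butt [np.float64(0.007081298520690726), np.float64(0.023708214698555732)]
grasp [474.23359839 324.43583106]
shift [-343.2  -88.8  125. ] rot [-0.001  0.     0.276]
shift [-343.2  -88.8  125. ] rot [-0.000e+00 -2.000e-03 -2.866e+00]
at [0.1786 0.52   0.205 ] [-3.141 -0.     2.811] t 0.1 q [ 1.17  0.3   1.52 -0.    1.32 -0.07]
shift [-343.2  -88.7  201. ] rot [-0.001  0.     0.276]
shift [-343.2  -88.7  201. ] rot [-0.000e+00 -2.000e-03 -2.866e+00]
at [0.1786 0.52   0.205 ] [-3.141 -0.     2.811] t 0.1 q [ 1.17  0.3   1.52 -0.    1.32 -0.07]
```

Units first: shifts go in shares of 800 mm and turns go in shares of 360 degrees. So -340 mm / 800 = -0.425, -88 mm / 800 = -0.11, 0.276 rad / 6.2832 = 0.0439.

Call:
arm_command --plan '[[[-0.425,-0.11,0.0688,0,0,0.0439,-1],[-0.425,-0.11,0.0688,0,0,0.0439,-1],[-0.425,-0.11,0.0688,0,0,0.0439,-1],[-0.425,-0.11,0.0688,0,0,0.0439,-1],[-0.425,-0.11,0.0688,0,0,0.0439,-1],[-0.425,-0.11,0.0688,0,0,0.0439,-1],[-0.425,-0.11,0.0688,0,0,0.0439,-1],[-0.425,-0.11,0.0688,0,0,0.0439,-1],[-0.425,-0.11,0.0688,0,0,0.0439,-1],[-0.425,-0.11,0.0688,0,0,0.0439,-1],[-0.425,-0.11,0.0688,0,0,0.0439,-1],[-0.425,-0.11,0.0688,0,0,0.0439,-1]]]'

```text
time_s: 1.3
ee_pos: [0.4709, 0.3274, 0.1508]
eef_rot: [3.141, 0.0, 2.536]
force: [-1.0, -0.0, 0.5]
grip_width: 0.0943
grip_force: 0.0
```

```bash
python3 - <<'E'
from h import *
print(ctrl.get_obs()['ee_pos'],ctrl.get_obs()['eef_rot'])
i=cams.camera_info('wrist'); im,d=cams.camera('wrist'); np.savez('wr1.npz',im=im,d=d,T=i['world_to_cam'])
print(i); cv2.imwrite('pics/wr1.png',im)
E
```

```text
[0.47086282 0.32736946 0.1508073 ] [3.14114334e+00 1.08423877e-04 2.53636759e+00]
{'fx': 371.64829954431775, 'fy': 371.64829954431775, 'cx': 318.47032394496455, 'cy': 237.3314522499295, 'world_to_cam': array([[ 5.68632130e-01,  8.22591622e-01, -7.24542922e-04,
        -5.36083198e-01],
       [ 7.93560763e-01, -5.48331634e-01,  2.63806244e-01,
        -2.08040396e-01],
       [ 2.16607516e-01, -1.50583675e-01, -9.64575420e-01,
         2.86260249e-01],
       [ 0.00000000e+00,  0.00000000e+00,  0.00000000e+00,
         1.00000000e+00]])}
```

View pics/wr1.png

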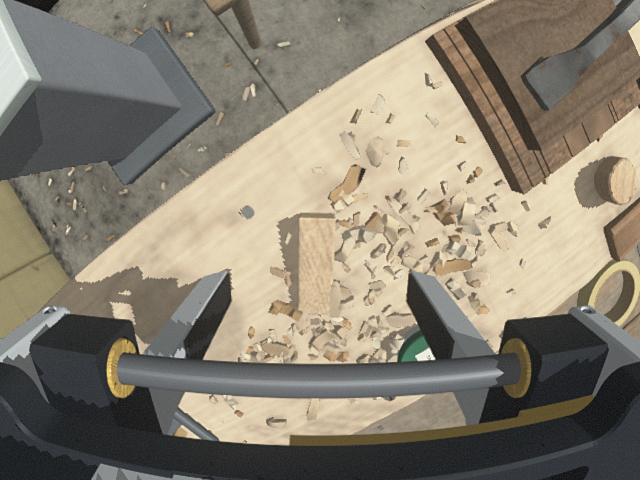

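The wrist view shows the wedge between its butt top edge (301,219)-(334,219) and the thin end at about (299,313)-(330,318).

```bash
cat >> h.py <<'E'
def fish(i,T,u,v,z):
    p=np.array([u-i['cx'],v-i['cy']]); r=np.hypot(*p); t=r/i['fx']; dr=np.r_[np.sin(t)*p/r,np.cos(t)]
    T=np.linalg.inv(T); w=T[:3,:3]@dr; o=T[:3,3]; return (o+w*(z-o[2])/w[2])[:2]*1000
E
python3 - <<'E'
from h import *
i=cams.camera_info('wrist'); T=np.load('wr1.npz')['T']
C=np.array([fish(i,T,*p) for p in((299,313,.006),(330,317,.006),(334,219,.024),(301,219,.024))])
print(C.round(1),[np.linalg.norm(C[j]-C[(j+1)%4]).round(1) for j in range(4)])
t=C[:2].mean(0);b=C[2:].mean(0);d=b-t;a=np.arctan2(d[1],d[0]);print(t,b,np.linalg.norm(d),a,[np.arctan2(*(C[q]-C[p])[::-1]) for p,q in((0,3),(1,2))])
g=b-15*d/np.linalg.norm(d); print(g); delta([*g/1000,.004],a)
E
```

```text
[[532.9 260.3]
 [553.7 282.7]
 [471.  342.1]
 [455.2 319.1]] [np.float64(30.6), np.float64(101.8), np.float64(27.9), np.float64(97.5)]
[543.29371407 271.46932427] [463.09522298 330.59924293] 99.64007854756737 2.5062726785440272 [np.float64(2.493513669636344), np.float64(2.5184937700296395)]
[475.16845078 321.69771663]
shift [ -6.6  -2.2 146.8] rot [0.   0.   0.03]
shift [ -6.6  -2.2 146.8] rot [-0.000e+00  1.000e-03 -3.112e+00]
at [0.471  0.3272 0.1508] [3.141 0.    2.536] t 1.35 q [ 0.54  0.4   1.52  0.    1.22 -0.42]
```

In the tool's units: 146 mm / 800 = 0.1825, 130 mm / 800 = 0.1625, 0.02 rad / 6.2832 = 0.0032.

Call:
arm_command --plan '[[[-0.0075,-0.0025,0.0625,0,0,0.0032,-0.3],[-0.0075,-0.0025,0.1188,0,0,0.0032,-0.3],[-0.0075,-0.0025,0.1625,0,0,0.0032,-0.3],[-0.0075,-0.0025,0.1825,0,0,0.0032,-0.3],[-0.0075,-0.0025,0.1825,0,0,0.0032,-0.3],[-0.0075,-0.0025,0.1825,0,0,0.0032,1],[-0.0075,-0.0025,0.1825,0,0,0.0032,1],[-0.0075,-0.0025,0.1825,0,0,0.0032,1],[-0.0075,-0.0025,0.1825,0,0,0.0032,1],[-0.0075,-0.0025,0.1825,0,0,0.0032,1],[-0.0075,-0.0025,0.1825,0,0,0.0032,1],[-0.0075,-0.0025,0.1825,0,0,0.0032,1]]]' --squeeze 20

```text
time_s: 2.55
ee_pos: [0.4756, 0.3216, 0.005]
eef_rot: [3.141, 0.0, 2.515]
force: [-1.7, -1.2, 5.1]
grip_width: 0.0316
grip_force: 20.0
```

```bash
python3 - <<'E'
from h import *
delta([*hol(-44.6,236),.02],1.675); delta([*hol(-48.7,155),.02],1.675)
E
```

```text
shift [-112.6 -113.4  -15. ] rot [ 0.001 -0.     0.84 ]
shift [-112.6 -113.4  -15. ] rot [ 0.000e+00  1.000e-03 -2.302e+00]
at [0.4756 0.3216 0.005 ] [3.141 0.    2.515] t 2.55 q [ 0.53  0.59  1.61  0.    0.94 -0.41]
shift [-166.7 -173.9  -15. ] rot [ 0.001 -0.     0.84 ]
shift [-166.7 -173.9  -15. ] rot [ 0.000e+00  1.000e-03 -2.302e+00]
at [0.4756 0.3216 0.005 ] [3.141 0.    2.515] t 2.55 q [ 0.53  0.59  1.61  0.    0.94 -0.41]
```

In the tool's units: -113.5 mm / 800 = -0.1419, -112.5 mm / 800 = -0.1406, 0.84 rad / 6.2832 = 0.1337.

Call:
arm_command --plan '[[[0,0,-0.0188,0,0,0,1],[-0.025,-0.025,-0.0188,0,0,0.0223,1],[-0.05,-0.05,-0.0188,0,0,0.0446,1],[-0.075,-0.075,-0.0188,0,0,0.0668,1],[-0.1,-0.1,-0.0188,0,0,0.0891,1],[-0.125,-0.125,-0.0188,0,0,0.1114,1],[-0.1406,-0.1419,-0.0188,0,0,0.1337,1],[-0.1406,-0.1419,-0.0188,0,0,0.1337,1],[-0.1406,-0.1419,-0.0188,0,0,0.1337,1],[-0.1406,-0.1419,-0.01,0,0,0.1337,1],[-0.1406,-0.1419,0,0,0,0.1337,1],[-0.1406,-0.1419,0,0,0,0.1337,1]]]'

```text
time_s: 3.75
ee_pos: [0.4997, 0.1643, 0.0035]
eef_rot: [-3.141, -0.0, 1.677]
force: [-0.2, -0.5, 0.6]
grip_width: 0.0316
grip_force: 20.0
```

```bash
python3 - <<'E'
from h import *
i=cams.camera_info('wrist'); im,d=cams.camera('wrist'); np.savez('wr2.npz',im=im,d=d,T=i['world_to_cam']); cv2.imwrite('pics/wr2.png',im)
delta([*hol(-48.7,155),.005],1.675)
E
```

```text
shift [-81.6   0.4  -1.4] rot [-0.001  0.     0.002]
shift [-81.6   0.4  -1.4] rot [-0.00e+00 -1.00e-03 -3.14e+00]
at [0.4996 0.1641 0.0036] [-3.141  0.     1.677] t 3.8 q [0.25 0.51 1.75 0.   0.88 0.14]
```

View pics/wr2.png

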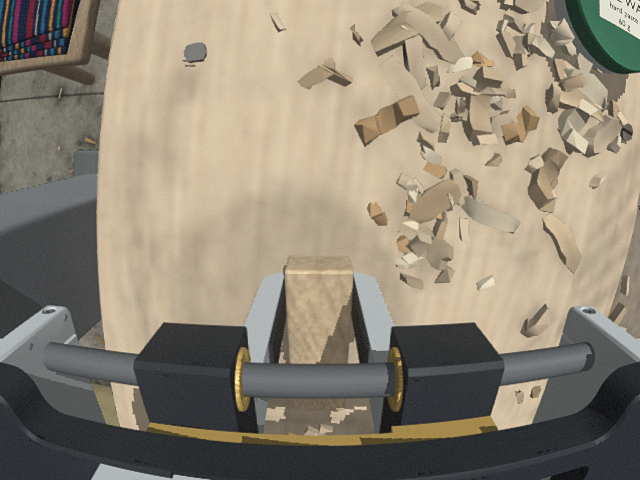

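The wedge is held square between the fingers, with its butt at (285-353, 265). I'll push it in along its axis.

Call:
arm_command --plan '[[[-0.0075,0,0,0,0,0,1],[-0.015,0,0,0,0,0,1],[-0.0225,0,0,0,0,0,1],[-0.03,0,0,0,0,0,1],[-0.0375,0,0,0,0,0,1],[-0.045,0,0,0,0,0,1],[-0.0525,0,0,0,0,0,1],[-0.06,0,0,0,0,0,1],[-0.0675,0,0,0,0,0,1],[-0.0725,0,0,0,0,0,1],[-0.075,0,0,0,0,0,1],[-0.075,0,0,0,0,0,1]]]'

```text
time_s: 5.0
ee_pos: [0.5058, 0.1037, 0.0041]
eef_rot: [-3.141, -0.0, 1.675]
force: [-0.9, 1.9, -3.7]
grip_width: 0.0321
grip_force: 20.0
```

```bash
python3 - <<'E'
from h import *
im,d,W,i=world('top'); a=cv2.resize(im[180:280,240:400],None,fx=5,fy=5,interpolation=cv2.INTER_CUBIC)
cv2.imwrite('pics/t2.png',a)
delta([*hol(-48.7,155),.005],1.675); print(ctrl.get_obs()['force'])
E
```

```text
shift [-20.9   0.6  -0.9] rot [-0.001 -0.    -0.   ]
shift [-20.9   0.6  -0.9] rot [-0.000e+00  1.000e-03  3.141e+00]
at [0.5058 0.1037 0.0041] [-3.141 -0.     1.675] t 5.05 q [0.13 0.49 1.78 0.   0.87 0.03]
[-0.76758449  1.87859322 -3.70686176]
```

View pics/t2.png

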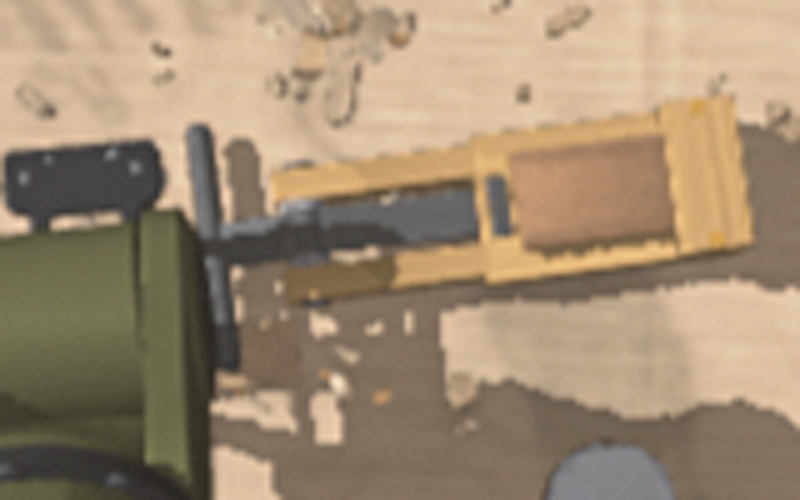

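Top view: the bar is at (200,130)-(228,365) and the wedge is going under its near end; the nose at (497,205) is already sinking. The force matches the spring, so I'll continue.

Call:
arm_command --plan '[[[-0.005,0,0,0,0,0,1],[-0.01,0,0,0,0,0,1],[-0.015,0,0,0,0,0,1],[-0.0188,0,0,0,0,0,1],[-0.0225,0,0,0,0,0,1],[-0.0263,0,0,0,0,0,1],[-0.0263,0,0,0,0,0,1],[-0.0263,0,0,0,0,0,1]]]'

```text
time_s: 5.85
ee_pos: [0.508, 0.0827, 0.0042]
eef_rot: [-3.141, 0.0, 1.675]
force: [-1.4, -0.2, -6.3]
grip_width: 0.0313
grip_force: 20.0
```

```bash
python3 - <<'E'
from h import *
im,d,W,i=world('top'); f=np.load('top0.npz')
M=i['world_to_cam']
for nm,y in(('nose',-9),('nose',-6),('mid',-30),('tail',50),('bar+x',130)):
  for x in((0,) if nm!='bar+x' else (40,50,55)):
    p=M@np.r_[hol(x,y),.034,1]; u=int(p[0]/p[2]*i['fx']+i['cx']);v=int(p[1]/p[2]*i['fy']+i['cy'])
    print(nm,x,y,(u,v),np.nanmedian(f['W'][v-1:v+2,u-1:u+2,2]).round(4),np.nanmedian(W[v-1:v+2,u-1:u+2,2]).round(4))
hsv=lambda I:I.max(-1)<110
for A,B in((f['im'],f['W']),(im,W)):
    m=np.zeros((480,640),bool);m[195:232,272:290]=True; m&=hsv(A); z=B[...,2][m]; z=z[z>.008]; print('bar +x half top z',np.percentile(z,[50,75,90]).round(4),len(z))
print(ctrl.get_obs()['ee_pos'],ctrl.get_obs()['force'])
E
```

```text
nose 0 -9 (339, 221) 0.0476 0.0353
nose 0 -6 (337, 221) 0.044 0.0352
mid 0 -30 (347, 220) 0.0511 0.0524
tail 0 50 (314, 224) 0.033 0.0286
bar+x 40 130 (279, 213) 0.0221 0.1442
bar+x 50 130 (278, 209) 0.0207 0.1461
bar+x 55 130 (278, 207) 0.0213 0.1444
bar +x half top z [0.0213 0.0228 0.0247] 88
bar +x half top z [0.1474 0.3    0.3061] 332
[0.50806334 0.08277083 0.00421349] [-1.14622136 -1.09660528 -5.07274294]
```

In the tool's units: -170 mm / 800 = -0.2125, 120 mm / 800 = 0.15.

Call:
arm_command --plan '[[[0,0,0,0,0,0,0],[0,0,0,0,0,0,0],[0,0,0,0,0,0,0],[0,0,-0.025,0,0,0,0],[0,0,-0.075,0,0,0,0],[0,0,-0.1375,0,0,0,0],[0.0625,0,-0.1875,0,0,0,0],[0.125,0,-0.2125,0,0,0,0],[0.15,0,-0.2125,0,0,0,0],[0.15,0,-0.2125,0,0,0,0]]]'

```text
time_s: 6.9
ee_pos: [0.4958, 0.2058, 0.1761]
eef_rot: [3.139, -0.001, 1.678]
force: [0.4, -1.0, 0.1]
grip_width: 0.0474
grip_force: 0.0
```

```bash
python3 - <<'E'
from h import *
im,d,W,i=world('top'); f=np.load('top0.npz'); im2,d2,W2,_=world('scene')
for A,B in((f['im'],f['W']),(im,W)):
    m=np.zeros((480,640),bool);m[195:232,272:290]=True; m&=A.max(-1)<110; z=B[...,2][m]; z=z[z>.008]; print('bar +x half z',np.percentile(z,[25,50,75,90]).round(4),len(z))
a=cv2.resize(im[185:265,270:360],None,fx=5,fy=5,interpolation=cv2.INTER_CUBIC); b=cv2.resize(im2[210:300,270:360],None,fx=4.44,fy=4.44,interpolation=cv2.INTER_CUBIC)[:400]
cv2.imwrite('pics/t3.png',np.hstack([a[:390],b[:390,:345]]))
print(ctrl.get_obs()['ee_pos'])
for y in range(-16,6,2):
    p=i['world_to_cam']@np.r_[hol(0,y),.036,1]; u=p[0]/p[2]*i['fx']+i['cx'];v=p[1]/p[2]*i['fy']+i['cy']
    print(y,(round(u),round(v)),*[F[round(v)-2:round(v)+3,round(u),2].round(4) for F in(f['W'],W)])
E
```

```text
bar +x half z [0.0195 0.0213 0.0228 0.0247] 88
bar +x half z [0.0272 0.0293 0.0307 0.0319] 65
[0.49576452 0.20266038 0.17447394]
-16 (342, 221) [0.033  0.0375 0.0367 0.0346 0.036 ] [0.031  0.0368 0.0361 0.0294 0.0341]
-14 (341, 221) [0.0364 0.033  0.0361 0.0477 0.0476] [0.0369 0.0341 0.0353 0.0337 0.0318]
-12 (340, 221) [0.049  0.0477 0.0476 0.0478 0.0461] [0.0349 0.0333 0.0372 0.0317 0.033 ]
-10 (340, 221) [0.049  0.0477 0.0476 0.0478 0.0461] [0.0349 0.0333 0.0372 0.0317 0.033 ]
-8 (339, 222) [0.0474 0.048  0.0476 0.0431 0.0439] [0.0374 0.0358 0.0336 0.034  0.0357]
-6 (338, 222) [0.044  0.0425 0.0449 0.0463 0.0494] [0.0363 0.0348 0.0346 0.0353 0.0342]
-4 (337, 222) [0.0461 0.0458 0.0465 0.0466 0.0367] [0.0337 0.0349 0.0343 0.0351 0.0336]
-2 (336, 222) [0.0329 0.0352 0.0353 0.0351 0.0318] [0.0323 0.0321 0.0339 0.0303 0.0314]
0 (335, 222) [0.0361 0.0341 0.0347 0.0303 0.0357] [0.0383 0.0322 0.0292 0.0325 0.0247]
2 (335, 222) [0.0361 0.0341 0.0347 0.0303 0.0357] [0.0383 0.0322 0.0292 0.0325 0.0247]
4 (334, 222) [0.0357 0.0344    nan 0.0353 0.0356] [0.0147 0.0149 0.0191 0.0178 0.016 ]
```

View pics/t3.png

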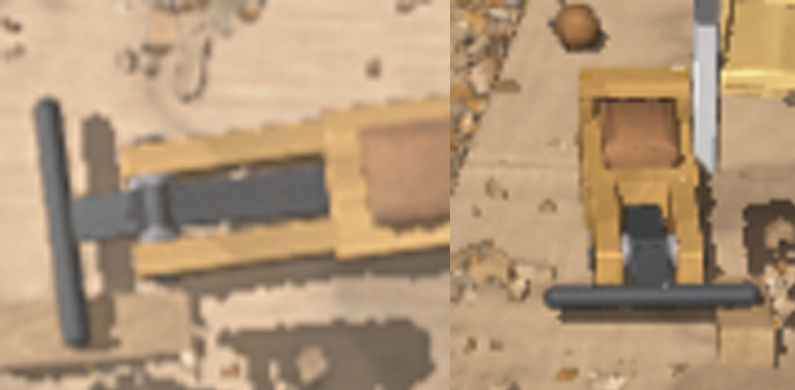

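The bar now rests on the wedge (bar end at (75,340) in the left half). The nose is gone below the deck, and the bar has risen about 8 mm, so the angle is about 0.18. Next is the stone.

```bash
python3 - <<'E'
from h import *
f=np.load('top0.npz'); im,W=f['im'],f['W']
Z=W[...,2]; hsv=cv2.cvtColor(im,cv2.COLOR_BGR2HSV)
m=(Z>.042)&(Z<.057)&(hsv[...,0]<15); m[:200]=0;m[240:]=0;m[:,:340]=0;m[:,392:]=0
m=cv2.morphologyEx(m.astype(np.uint8),cv2.MORPH_OPEN,np.ones((3,3)))
P=W[m>0][:,:2]*1000; r=cv2.minAreaRect(P.astype(np.float32)); B=cv2.boxPoints(r)/1000
c,s=np.cos(HY),np.sin(HY); print((((B-HO)@np.array([[c,-s],[s,c]]))*1000).round(1),len(P))
yw=np.pi/2+HY
print(hol(0,-54)); delta([*hol(0,-54),.12],yw)
E
```

```text
[[-21.7 -16.7]
 [-22.6 -88.7]
 [ 23.  -89.3]
 [ 23.8 -17.2]] 572
[ 0.58878317 -0.11606093]
shift [-326.7   58.9   54.5] rot [ 0.     0.    -0.049]
shift [-326.7   58.9   54.5] rot [ 0.    -0.     3.093]
at [0.4958 0.2027 0.1745] [3.141 0.    1.676] t 7.0 q [ 0.32  0.3   1.6  -0.    1.24  0.21]
```

In the tool's units: -327 mm / 800 = -0.4088, -280 mm / 800 = -0.35, -0.049 rad / 6.2832 = -0.0078.

Call:
arm_command --plan '[[[-0.0563,0.01,0,0,0,-0.0078,-0.5],[-0.1125,0.02,0,0,0,-0.0078,-0.5],[-0.1725,0.0313,0,0,0,-0.0078,-0.5],[-0.2313,0.0425,0.0125,0,0,-0.0078,-0.5],[-0.29,0.0525,0.025,0,0,-0.0078,-0.5],[-0.35,0.0638,0.05,0,0,-0.0078,-0.5],[-0.4088,0.0738,0.0675,0,0,-0.0078,-0.5],[-0.4088,0.0738,0.0675,0,0,-0.0078,-0.5],[-0.4088,0.0738,0.0675,0,0,-0.0078,-0.5],[-0.4088,0.0738,0.0675,0,0,-0.0078,-0.5]]]'

```text
time_s: 8.0
ee_pos: [0.5882, -0.1166, 0.1206]
eef_rot: [3.142, -0.0, 1.724]
force: [0.4, 0.4, -0.3]
grip_width: 0.0705
grip_force: 0.0
```

```bash
python3 - <<'E'
from h import *
i=cams.camera_info('wrist'); im,d=cams.camera('wrist'); cv2.imwrite('pics/wr3.png',im)
delta([*hol(0.5,-54),.0365],np.pi/2+HY); print(ctrl.get_obs()['grip_width'])
E
```

```text
shift [ 0.   0.9 84.4] rot [ 0.  0. -0.]
shift [ 0.   0.9 84.4] rot [ 0.000e+00 -1.000e-03  3.141e+00]
at [ 0.5884 -0.1161  0.1209] [3.141 0.    1.724] t 8.05 q [-0.26  0.49  1.47  0.    1.19 -0.41]
0.07062116558576328
```

View pics/wr3.png

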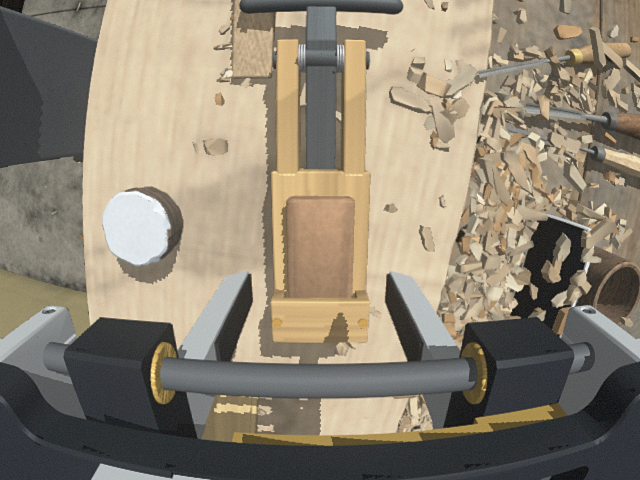

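The wrist view shows the nose sunk, the stone at (320,245) centred between the fingers, and the wedge under the bar at (252,45). I'll descend and grip.

In the tool's units: 84 mm / 800 = 0.105, 80 mm / 800 = 0.1.

Call:
arm_command --plan '[[[0,0.0013,0.05,0,0,0,-0.5],[0,0.0013,0.0875,0,0,0,-0.5],[0,0.0013,0.1,0,0,0,-0.5],[0,0.0013,0.105,0,0,0,-0.5],[0,0.0013,0.105,0,0,0,-0.5],[0,0.0013,0.105,0,0,0,1],[0,0.0013,0.105,0,0,0,1],[0,0.0013,0.105,0,0,0,1],[0,0.0013,0.105,0,0,0,1],[0,0.0013,0.105,0,0,0,1],[0,0.0013,0.105,0,0,0,1]]]' --squeeze 12

```text
time_s: 9.15
ee_pos: [0.5898, -0.1167, 0.0371]
eef_rot: [3.141, 0.0, 1.724]
force: [-1.0, 0.1, 6.4]
grip_width: 0.0475
grip_force: 12.0
```

In the tool's units: 35 mm / 800 = 0.0438, 33 mm / 800 = 0.0413.

Call:
arm_command --plan '[[[0.005,0,0,0,0,0,1],[0.0113,0,0,0,0,0,1],[0.0175,0,0,0,0,0,1],[0.0238,0,0,0,0,0,1],[0.03,0,0,0,0,0,1],[0.0363,0,0,0,0,0,1],[0.0413,0,0,0,0,0,1],[0.0438,0,0,0,0,0,1],[0.0438,0,0,0,0,0,1],[0.0438,0,0,0,0,0,1]]]'

```text
time_s: 10.15
ee_pos: [0.5846, -0.0819, 0.0371]
eef_rot: [3.14, 0.0, 1.724]
force: [0.2, 0.8, 5.8]
grip_width: 0.0477
grip_force: 12.0
```

```bash
python3 - <<'E'
from h import *
o=ctrl.get_obs(); print(o['force'],o['grip_width'],o['grip_force'])
im,d=cams.camera('wrist'); cv2.imwrite('pics/wr4.png',im[100:400,120:520])
delta([.479,-.366,.10],np.pi/2)
E
```

```text
[0.15517965 0.79055194 5.80069588] 0.04769813864408689 11.996703296899796
shift [-264.6 -147.6  -63. ] rot [0.001 0.    0.153]
shift [-264.6 -147.6  -63. ] rot [-0.000e+00  2.000e-03 -2.989e+00]
at [ 0.5846 -0.082   0.0371] [3.14  0.    1.724] t 10.2 q [-0.2   0.57  1.55  0.    1.02 -0.35]
```

View pics/wr4.png

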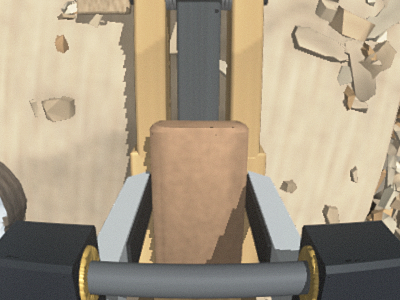

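The stone is drawn clear (its front end spans (150-248,125)) and held firmly. I'll lift it and carry it to the tray.

In the tool's units: -265 mm / 800 = -0.3313, -148 mm / 800 = -0.185, 0.153 rad / 6.2832 = 0.0244.

Call:
arm_command --plan '[[[0,0,-0.0188,0,0,0,1],[0,0,-0.0563,0,0,0,1],[0,0,-0.0938,0,0,0,1],[-0.0438,-0.025,-0.0938,0,0,0.0032,1],[-0.0938,-0.0525,-0.0938,0,0,0.0064,1],[-0.1438,-0.08,-0.0938,0,0,0.0111,1],[-0.1938,-0.1075,-0.0938,0,0,0.0159,1],[-0.2438,-0.135,-0.0938,0,0,0.0207,1],[-0.2938,-0.1638,-0.0875,0,0,0.0244,1],[-0.3313,-0.185,-0.0788,0,0,0.0244,1],[-0.3313,-0.185,-0.0788,0,0,0.0244,1],[-0.3313,-0.185,-0.0788,0,0,0.0244,1]]]'

```text
time_s: 11.4
ee_pos: [0.478, -0.3667, 0.0999]
eef_rot: [-3.142, -0.0, 1.57]
force: [0.2, -0.4, -0.3]
grip_width: 0.0481
grip_force: 12.0
```

```bash
python3 - <<'E'
from h import *
o=ctrl.get_obs(); print(o['force'],o['grip_width'],o['grip_force'])
delta([.479,-.366,.0095],np.pi/2)
E
```

```text
[ 0.17599408 -0.40386497 -0.25548681] 0.04805197015432947 11.997153013944626
shift [ 0.7  1.  90.4] rot [-0.    -0.    -0.001]
shift [ 0.7  1.  90.4] rot [-0.    0.    3.14]
at [ 0.478  -0.3667  0.0999] [-3.142 -0.     1.57 ] t 11.4 q [-0.72  0.52  1.47  0.    1.15 -0.71]
```

In the tool's units: 90 mm / 800 = 0.1125, 88 mm / 800 = 0.11.

Call:
arm_command --plan '[[[0,0,0.05,0,0,0,1],[0,0,0.0875,0,0,0,1],[0,0,0.1,0,0,0,1],[0,0,0.1075,0,0,0,1],[0,0,0.11,0,0,0,1],[0,0,0.1125,0,0,0,1],[0,0,0.1125,0,0,0,1],[0,0,0.1125,0,0,0,1]]]'

```text
time_s: 12.2
ee_pos: [0.4786, -0.3667, 0.0102]
eef_rot: [3.141, 0.001, 1.571]
force: [0.1, 0.3, -0.8]
grip_width: 0.0472
grip_force: 12.0
```

In the tool's units: 1.3 mm / 800 = 0.0016, 1 mm / 800 = 0.0013.

Call:
arm_command --plan '[[[0,0,0.0006,0,0,0,1],[0,0,0.0013,0,0,0,1],[0,0,0.0016,0,0,0,1],[0,0,0.0016,0,0,0,1]]]'

```text
time_s: 12.6
ee_pos: [0.4784, -0.3667, 0.0091]
eef_rot: [3.141, 0.0, 1.571]
force: [-2.9, 2.8, 8.2]
grip_width: 0.0473
grip_force: 12.0
```

Contact with the tray floor. I'll release gently and retreat.

In the tool's units: -190 mm / 800 = -0.2375, -165 mm / 800 = -0.2063.

Call:
arm_command --plan '[[[0,0,-0.0004,0,0,0,-0.2],[0,0,-0.0004,0,0,0,-0.4],[0,0,-0.0004,0,0,0,-0.4],[0,0,-0.0004,0,0,0,-0.4],[0,0,-0.0375,0,0,0,-0.4],[0,0,-0.0938,0,0,0,-0.4],[0,0,-0.15,0,0,0,-0.4],[-0.075,0,-0.2063,0,0,0,-0.4],[-0.075,0,-0.2375,0,0,0,-0.4],[-0.075,0,-0.2375,0,0,0,-0.4]]]'

```text
time_s: 13.6
ee_pos: [0.4789, -0.4297, 0.2036]
eef_rot: [3.136, 0.006, 1.569]
force: [0.3, -0.3, 0.7]
grip_width: 0.0657
grip_force: 0.0
```

```bash
python3 - <<'E'
from h import *
print(ctrl.get_obs()['ee_pos'])
i=cams.camera_info('wrist'); a,_=cams.camera('wrist'); im,d,W,i=world('top')
t=cv2.resize(im[190:310,270:510],(600,300),interpolation=cv2.INTER_CUBIC); a=cv2.resize(a,(400,300)); cv2.imwrite('pics/end.png',np.vstack([t,np.hstack([a,np.zeros((300,200,3),np.uint8)])]))
hsv=cv2.cvtColor(im,cv2.COLOR_BGR2HSV); m=(hsv[...,0]<15)&(W[...,2]>.015)&(W[...,2]<.03); m[:238]=0;m[300:]=0;m[:,:430]=0;m[:,495:]=0
P=W[m]; 
if len(P)>50: print(len(P),P.mean(0),np.linalg.lstsq(np.c_[P[:,:2],np.ones(len(P))],P[:,2],rcond=None)[0])
m=np.zeros((480,640),bool);m[195:232,272:290]=True; m&=im.max(-1)<110; z=W[...,2][m]; z=z[z>.008]; print('bar',np.percentile(z,[25,50,75,90]).round(4))
E
```

```text
[ 0.47894929 -0.42970903  0.2036274 ]
700 [ 0.47802206 -0.37250618  0.02135336] [-0.02014612  0.02880806  0.04171483]
bar [0.0277 0.0291 0.0311 0.0322]
```

View pics/end.png

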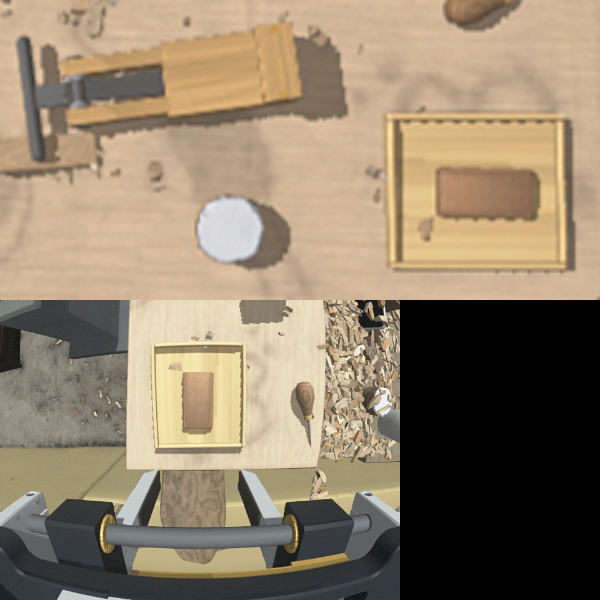

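The stone lies flat in the tray (slope 0.029 against the expected 0.033 taper), and the wedge is still propping the bar open. The stamp blank and awl look undisturbed.

```bash
python3 -c "
from station import ctrl
print(ctrl.hand_in())"
```

```text
the job is handed in; nothing more can be done
None
```

The job is handed in after about 14 s of robot time: the wedge alone is holding the catch open at about 0.18 rad, and the stone is lying flat, same side up, in the tray; hand-in returned no verdict.

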